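# Bleed the glaze-spray line: gauge lid up, cap home and a quarter turn back

### The arm

A 7-joint arm with a two-finger parallel gripper is mounted at the origin on the work surface; the furniture and walls round the work are solid. World frame = base frame: x ahead of the robot, y to its left, z up, the work surface at z = 0. Lengths are in mm, angles in rad, forces in N, time in s.
With the tool pointing down it reaches from about 400 to 900 mm from the base axis. Payload 5.5 kg.
Tool frame: the origin (TCP) lies on the mounting face of the last link; the fingertips stand 173 mm ahead of it and the grasp point (between the pads) lies 155 mm ahead of it; z points along the fingers, y is the line along which they close (so a half turn about z gives the same grasp; the last joint's range is limited). The gripper opens to 85 mm and grips with 20 to 120 N. Pads are 22 mm wide; open, the fingers measure 114 mm over their backs; the gripper's body (76 mm by 85 mm) begins 54 mm behind the grasp point. The pads swing forward as they close: fully open they stand 13 mm farther back than shut.
Start: joints at [1.571, 0.501, -0.427, 1.55, 0.221, 1.138, -0.21], TCP at [168.887, -627.673, 404.71] pointing down, gripper open.
Joint ranges: [-2.88, 2.88], [-0.31, 2.03], [-1.54, 1.56], [0.2, 2.42], [-1.41, 4.55], [0.19, 2.02], [-2.57, 2.57]. Speed limits (rad/s): [2.57, 2.57, 3.14, 3.14, 3.14, 3.14, 3.14].

### API

Orientations are given as a unit quaternion [w, x, y, z].
In Python, from rig import telemetry, imaging, env gives the robot as it stands. The module is installed in compiled form; this text tells all that it offers.
- The arm moves only by the tool play_rows, never from a script. Its argument "motion" is a list of rows, each a list of 7 numbers: the shift along the tool's x, y, z in units of 10 cm (1.0 is 10 cm), then the turn, a rotation vector about the tool's x, y, z in units of 2 pi rad (1.0 is 2 pi rad), then the opening, from 0 (shut) to 1 (fully open). In form: [[x, y, z, rx, ry, rz, hand], ...]. A call has 1 to 20 rows; each row is the pose to reach, as a shift and turn from the pose commanded when the call began, along the tool's axes at that moment, turning the shorter way round; what a row does not reach only later rows make up. A row lasts 1/12 s, in which the tool goes at most 41.7 mm and 7.16 degrees, less where a joint would pass 70% of its speed; a pose out of reach is approached as far as the arm can. A call with a number of a shift or a turn outside -1 to 1 is refused whole. A call with a gripper value outside its range is refused whole. The fingers move at their own pace and stop on an object; "squeeze" is the grip in N (left out, the last holds). Time passes only in rows, so rows that repeat a pose let the fingers close. It gives the time, the measured TCP pose, the force, the opening and the grip force at its end, in the units of the state.
- telemetry.get_state(): the state, without advancing time (a new reading comes with each control period).
- imaging.read_camera(name): name is "scene" or "side" or "wrist"; returns a dict with "color" (480x640x3 uint8, red, green, blue), "intrinsics" (3x3 intrinsics, pixels), "R" (3x3) and "t" (3): a world point X has camera coordinates R X + t. Camera axes: x right, y down, z forward; pixel columns grow to the right and rows downward; lengths in mm; the calibration is good to about 2 mm. A picture is of the moment at which its call begins. There is no depth.
- env.job_done(): hands the job in; it is judged then, once.
Trained networks look in the newest picture that a camera, given by its name, has taken for a name from the list of things; names that differ only in an ending like _2 or _b are one class to them, and where a whole thing is asked for, a point or a joint stands for the part that bears it (a point fixed in the world has none). Each returns a list of dicts, best first, with "score" (0 to 1); they miss things now and then, are a little off and sometimes report something else, mostly with a low value. They report only what shows in the picture. A call takes as long as a camera call.
- imaging.look_for(camera, target): "at" ([x, y, z] in mm, in world coordinates, good to about 4 mm: the middle of the surface that is visible of it).
The state is a dict: "clock": time; "joint_pos": joint angles; "qd": joint speeds; "joint_efforts": joint torques, N m; "tool_pos": TCP position; "orientation": TCP orientation; "contact_force": force on the tool from outside, world axes, zero at the start; "moment": the same for the moment, N m; "gripper_width": finger opening in mm; "grasp_force": force on a finger pad.
Only numpy, scipy, OpenCV 4.12 (cv2) and the standard library are available. Lean on these libraries where they do the work, as an engineer would, in place of code of your own. Each camera call takes 0.05 s, during which the arm holds its last target. There are 200 camera calls.

### The job

Bleed the glaze-spray line. First raise the stiff lid of the gauge case to about 60 degrees from closed, so that the dial inside it can be read, and let go of it. Then screw the knurled cap on the bleed block clockwise until it bottoms out, back it off a quarter turn, and finish holding the cap gripped there, without letting go; leave everything else on the table where it is.

Things in the scene. Friction and masses are not known exactly. Their poses are not given: they have to be found in the camera images.
- gauge_case: The gauge case: a low grey box, 150 mm (its x) by 130 mm (its y), 82 mm high shut, fixed to the table, left or right of the bleed block. Origin: centre of its underside; its -x side is the front, towards the robot give or take its yaw; z up. The lid on top is hinged along the back edge and has a bar handle out in front.
- case_lid (a joint): Angle of the gauge case's lid, rad: 0 = shut, grows as the front of the lid is raised up and back; 60 degrees = 1.047; stop at 1.9. It may start slightly ajar. The hinge is stiff: it takes about 4 N upward at the handle and the lid stays where it is left.
- hinge_axis (a point): Middle of the lid's hinge line, at the back of the case, 75 mm behind the case's centre and 70 mm above the table. The hinge line runs along the case's y.
- lid_handle (a point): Middle of the lid's bar handle: round steel bar, 12 mm diameter, parallel to the hinge line, 190 mm from it, 6 mm above it when shut. Two rods at 40 mm either side of this point carry it, leaving 68 mm of bar free and a gap of 34 mm from bar to lid edge. Lid 16 mm thick, 4 mm below to 12 mm above the hinge plane. Axes are the lid's: x towards the hinge, y along the bar.
- bleed_block: The bleed block, fixed to the table: an aluminium block 75 x 60 mm, 44 mm high, on a foot plate 120 x 100 x 8 mm. From its middle rises a neck 30 mm in diameter with the knurled cap on it; a low hexagon plug (6 mm high, fixed) sits beside the neck. Origin: underside, right below the cap's axis; z up.
- cap_center (a point): The knurled cap: upright cylinder, 41 mm across and 36 mm high, already started on the neck's thread and captive. This point: its centre, on its vertical axis, 85 mm above the table when bottomed out and 6 mm higher per turn unscrewed. Nothing else stands within 50 mm of its axis above the neck, which ends 67 mm above the table. A radial rib 16 mm long on its top, along its +x, shows its turning.
- cap (a joint): Turning of the knurled cap, rad: 0 = bottomed out on a hard stop, grows as it is unscrewed (anticlockwise from above); clockwise from above screws it on. It starts 2.1 to 3.0 rad above the stop, turns against a light friction of about 0.1 N m and stays where it is left. A quarter turn back from the stop is 1.571.
- test_tile_3: Bystander: a white L-shaped glaze test tile, 42 x 27 x 64 mm, standing. Origin: its underside. Leave alone.
- glaze_cup_1: Bystander: a clear plastic cup, 75 mm across, 72 mm high. Origin: its underside. Leave alone.
- mortar: Bystander: a white mortar bowl, 116 mm across, 52 mm high. Origin: its underside. Leave alone.
- wood_rib: Bystander: a flat oval wooden throwing rib, 45 x 94 x 10 mm. Origin: its underside. Leave alone.
- clay_lump: Bystander: a lump of hard clay, 70 x 85 x 56 mm. Origin: its underside. Leave alone.
- brush_3: Bystander: a brush lying down, 14 x 221 x 14 mm. Origin: its underside. Leave alone.

How it is judged (in metres and radians):
On the way, in this order (a step that is already met when the one before it is completed fails the run):
1. the gauge case's lid stands at about 60 degrees (within 8) and is let go (value of joint case_lid between 0.907 and 1.187 rad and contact force between each of the arm, the fingers and gauge_case below 0.3 N), for 0.3 s.
2. the cap is bottomed out, the lid still at its angle (value of joint cap below 0.07 rad and value of joint case_lid between 0.907 and 1.187 rad), for 0.2 s.
At the end, for the whole second after the job is handed in: The lid stands at 60 degrees within 8 degrees, untouched; the knurled cap stands a quarter turn back from its stop, within 20 degrees, at rest, and is gripped by the fingers with more than 2 N; every bystander is within 30 mm of where it started (all of step 1 and value of joint cap between 1.221 and 1.921 rad and contact force between the fingers and cap above 2 N and velocity of joint cap between -0.05 and 0.05 rad/s and distance of each of test_tile_3, glaze_cup_1, mortar, wood_rib, clay_lump, brush_3 from where it was at the start of the episode below 0.03 m); the arm keeps its last pose, push and grip.
It fails at once if a bystander is pushed more than 30 mm (distance of any of test_tile_3, glaze_cup_1, mortar, wood_rib, clay_lump, brush_3 from where it was at the start of the episode above 0.03 m).
It also fails if it takes over 72 s, if anything falls off the work surface, if the arm or the gripper's body presses on something with over 40 N, if the wrist force passes 120 N, or if a joint passes its speed limit or range.

## Working session

There is one attempt and no reset: what is moved stays moved. The work goes in short steps, Python scripts to look and compute and a tool call to move; the robot and the scene stay as the last step left them, time stands still between calls to the robot, and variables do not carry over. Pictures are saved under pics/ and viewed, at most 12 in all, crops included, and the job is handed in when it is done.

Besides the shell and the picture viewer there is one more tool, called after "Request:" as a command line: name --pt "numbers of a row" for each row, then --argument value for the rest. play_rows: Moves the arm, as the interface text tells. Shifts and turns lie within -1 to 1; 1 stands for 10 cm of shift or 2 pi rad of turn. Its arguments: {"type":"object","properties":{"motion":{"type":"array","items":{"type":"array","items":{"type":"number"}}},"squeeze":{"type":"number"}},"required":["motion"]}

```bash
mkdir -p pics; cat > h.py <<'E'
import numpy as np, cv2
from rig import telemetry, imaging, env
from scipy.spatial.transform import Rotation as R
def snap(c,n):
    d=imaging.read_camera(c); cv2.imwrite(f'pics/{n}.png',d['color'][:,:,::-1]); return d
def proj(d,X):
    p=np.array(d['R'])@np.array(X,float)+np.array(d['t']).ravel(); q=np.array(d['intrinsics'])@p; return q[:2]/q[2]
def pose():
    s=telemetry.get_state(); q=s['orientation']; return s,np.array(s['tool_pos']),R.from_quat([q[1],q[2],q[3],q[0]])
E
python3 - <<'E'
from h import *
s,p,r=pose(); print(s['clock'],p,r.as_matrix().round(3).tolist(),s['gripper_width'])
for c in ['scene','side']:
    d=snap(c,c+'0'); print(c,np.array(d['R']).round(3).tolist(),np.array(d['t']).round(0))
    for n in ['gauge_case','case_lid','hinge_axis','lid_handle','bleed_block','cap_center','test_tile_3','glaze_cup_1','mortar','wood_rib','clay_lump','brush_3']:
        try: print(n,[(np.round(o['at'],0).tolist(),round(o['score'],2)) for o in imaging.look_for(c,n)[:2]])
        except Exception as e: print(n,e)
E
```

```text
0.0 [ 168.69100368 -627.35815386  403.64826645] [[0.966, 0.26, -0.0], [0.26, -0.966, 0.002], [0.0, -0.002, -1.0]] 85.47824091800818
scene [[-0.482, -0.876, 0.013], [-0.628, 0.335, -0.702], [0.611, -0.346, -0.712]] [ 160.  410. 1005.]
gauge_case [([556.0, 160.0, 87.0], 0.66)]
case_lid [([575.0, 154.0, 92.0], 0.61)]
hinge_axis [([557.0, 158.0, 87.0], 0.79)]
lid_handle [([580.0, 152.0, 95.0], 0.7)]
bleed_block [([542.0, -171.0, 27.0], 0.91)]
cap_center [([554.0, -179.0, 100.0], 0.68)]
test_tile_3 [([379.0, 25.0, 30.0], 0.96), ([421.0, -412.0, 36.0], 0.71)]
glaze_cup_1 [([713.0, 2.0, 47.0], 0.74), ([575.0, 152.0, 96.0], 0.42)]
mortar [([644.0, -439.0, 30.0], 0.58)]
wood_rib [([498.0, -399.0, 4.0], 0.78), ([573.0, 152.0, 93.0], 0.64)]
clay_lump [([422.0, -415.0, 39.0], 0.85)]
brush_3 [([351.0, -219.0, 7.0], 0.75), ([578.0, 152.0, 92.0], 0.31)]
side [[-0.95, -0.313, 0.013], [-0.191, 0.546, -0.816], [0.248, -0.778, -0.578]] [496. 217. 828.]
gauge_case [([580.0, 183.0, 84.0], 0.87)]
case_lid [([582.0, 162.0, 93.0], 0.82)]
hinge_axis [([576.0, 182.0, 90.0], 0.62)]
lid_handle [([584.0, 164.0, 94.0], 0.91)]
bleed_block [([559.0, -168.0, 28.0], 0.77)]
cap_center [([558.0, -171.0, 98.0], 0.6)]
test_tile_3 []
glaze_cup_1 [([715.0, 2.0, 52.0], 0.9), ([584.0, 164.0, 93.0], 0.6)]
mortar [([360.0, -216.0, 13.0], 0.71), ([630.0, -450.0, 37.0], 0.62)]
wood_rib [([496.0, -399.0, 5.0], 0.79)]
clay_lump []
brush_3 [([358.0, -213.0, 12.0], 0.57)]
```

View pics/scene0.png

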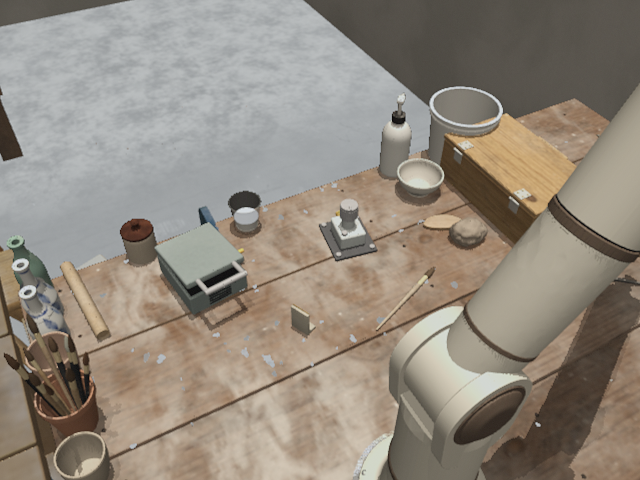

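View pics/side0.png

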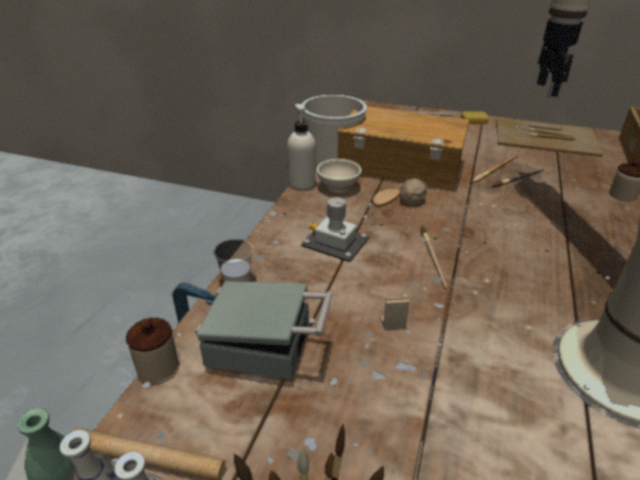

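The scene view shows the case around (200,265) px with its handle bar at about (222,278), and the cap at (349,208). The side view shows the lid ajar, with the bar at about (322,312). Next I'll zoom in to fit the case pose.

```bash
python3 - <<'E'
import cv2,numpy as np
a=cv2.imread('pics/scene0.png')[205:325,145:265]; b=cv2.imread('pics/side0.png')[270:390,190:350]
a=cv2.resize(a,None,fx=3,fy=3,interpolation=2);b=cv2.resize(b,None,fx=2.75,fy=3,interpolation=2)
cv2.imwrite('pics/z.png',np.hstack([a,b]))
E
```

```text
(no output)
```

View pics/z.png

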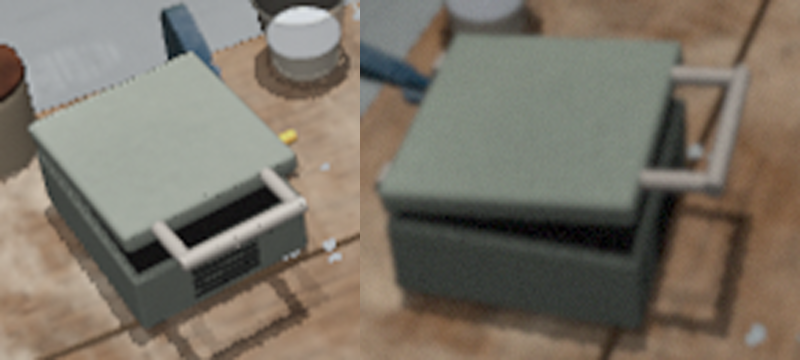

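```bash
cat > fit.py <<'E'
from h import *
from scipy.optimize import least_squares
S=lambda u,v:(145+u/3,205+v/3); D=lambda u,v:(190+(u-360)/2.75,270+v/3)
# kind 'L':(d,y,h) lid ; 'B': box
obs=[('scene','L',(150,1,12),S(130,250-8)),('scene','L',(150,-1,12),S(297,157)),('scene','L',(0,1,12),S(30,125)),('scene','L',(0,-1,12),S(190,55)),
('scene','L',(190,2,6),S(187,261)),('scene','L',(190,-2,6),S(302,203)),('scene','B',(-75,65,0),S(148,328)),('scene','B',(-75,-65,0),S(304,248)),
('side','L',(0,-1,12),D(450,38)),('side','L',(150,-1,12),D(680,42)),('side','L',(150,1,12),D(635,208)),('side','L',(0,1,12),D(385,200)),
('side','L',(190,-2,6),D(742,71)),('side','L',(190,2,6),D(715,186)),('side','B',(-75,65,0),D(640,328)),('side','B',(75,65,0),D(402,285))]
d={c:imaging.read_camera(c) for c in('scene','side')}
def pt(v,k,o):
    x,y,yaw,a,w,b=v
    if k=='L':
        dd,s,h=o; s={1:w,-1:-w,2:b,-2:-b}[s]
        l=np.array([75-(dd*np.cos(a)+h*-np.sin(a)*-1*-1) if 0 else 75-dd*np.cos(a)+h*np.sin(a),s,70+dd*np.sin(a)+h*np.cos(a)])
    else: l=np.array(o,float)
    c,n=np.cos(yaw),np.sin(yaw)
    return np.array([x+c*l[0]-n*l[1],y+n*l[0]+c*l[1],l[2]])
if __name__=='__main__':
    f=lambda v:np.concatenate([proj(d[c],pt(v,k,o))-q for c,k,o,q in obs])
    r=least_squares(f,[580,170,0,.2,65,43],loss='soft_l1')
    print(r.x.round(3)); print(f(r.x).reshape(-1,2).round(1).tolist())
    print('bar',pt(r.x,'L',(190,1,6))/2+pt(r.x,'L',(190,-1,6))/2,'hinge',pt(r.x,'B',(75,0,70)))
    s,p,q=pose(); print(p,q.as_matrix().round(4).tolist())
E
python3 fit.py
```

```text
[5.95406e+02 1.49574e+02 1.49000e-01 1.09000e-01 6.23770e+01 4.33280e+01]
[[-0.1, -0.2], [-0.3, -0.2], [-0.4, -0.1], [-0.8, -1.5], [0.3, 2.5], [0.8, 1.4], [0.4, 3.9], [2.8, 1.2], [0.2, -2.9], [0.3, -1.1], [-0.1, -2.5], [-3.2, -5.4], [-0.5, 0.3], [-0.1, -0.1], [0.8, 2.0], [-2.4, 3.0]]
bar [483.43849405 132.7793186   96.63452853] hinge [669.57582216 160.69879163  70.        ]
[ 168.88356199 -627.67199215  404.71915866] [[0.9657, 0.2598, 0.0], [0.2598, -0.9657, -0.0], [0.0, 0.0, -1.0]]
```

Request:
play_rows --pt "0.2 -0.16 0 0 0 -0.018 1" --pt "0.4 -0.33 0 0 0 -0.036 1" --pt "0.6 -0.5 0 0 0 -0.055 1" --pt "0.8 -0.66 0 0 0 -0.073 1" --pt "0.8 -0.66 0 0 0 -0.092 0.5" --pt "0.8 -0.66 0 0 0 -0.11 0.4" --pt "0.8 -0.66 0 0 0 -0.13 0.4" --pt "0.8 -0.66 0 0 0 -0.148 0.4" --pt "0.8 -0.66 0 0 0 -0.167 0.4" --pt "0.8 -0.66 0 0 0 -0.185 0.4" --pt "0.8 -0.66 0 0 0 -0.204 0.4" --pt "0.8 -0.66 0 0 0 -0.222 0.4" --pt "0.8 -0.66 0 0 0 -0.232 0.4" --pt "0.8 -0.66 0 0 0 -0.232 0.4" --pt "0.8 -0.66 0 0 0 -0.232 0.4"

```text
clock: 2.65
tool_pos: [228.9, -543.2, 404.7]
orientation: [0.0, 0.653, 0.757, 0.0]
contact_force: [0.0, 0.6, -0.6]
gripper_width: 34.1
grasp_force: 0.0
```

Request:
play_rows --pt "0.25 0.25 0 0 0 0 0.4" --pt "0.5 0.5 0 0 0 0 0.4" --pt "0.75 0.75 0 0 0 0 0.4" --pt "1 1 0 0 0 0 0.4"

```text
clock: 2.98
tool_pos: [313.6, -428.1, 404.9]
orientation: [0.0, 0.653, 0.757, -0.0]
contact_force: [0.5, 0.1, -0.0]
gripper_width: 34.3
grasp_force: 0.0
```

Request:
play_rows --pt "0.25 0.25 0 0 0 0 0.4" --pt "0.5 0.5 0 0 0 0 0.4" --pt "0.75 0.75 0 0 0 0 0.4" --pt "1 1 0 0 0 0 0.4"

```text
clock: 3.32
tool_pos: [397.7, -314.0, 405.0]
orientation: [0.0, 0.653, 0.757, -0.0]
contact_force: [0.4, 0.4, 0.3]
gripper_width: 34.1
grasp_force: 0.0
```

Request:
play_rows --pt "0.25 0.25 0 0 0 0 0.4" --pt "0.5 0.5 0 0 0 0 0.4" --pt "0.75 0.75 0 0 0 0 0.4" --pt "1 1 0 0 0 0 0.4" --pt "1 1 0 0 0 0 0.4"

```text
clock: 3.73
tool_pos: [484.6, -194.1, 406.0]
orientation: [0.001, 0.649, 0.761, 0.003]
contact_force: [0.5, -0.1, 0.4]
gripper_width: 34.1
grasp_force: 0.0
```

Request:
play_rows --pt "0.3 0.05 0 0 0 0 0.4" --pt "0.6 0.1 0 0 0 0 0.4" --pt "0.83 0.13 0 0 0 0 0.4"

```text
clock: 3.98
tool_pos: [481.4, -115.5, 404.9]
orientation: [-0.0, 0.653, 0.758, 0.0]
contact_force: [0.6, -0.9, 0.3]
gripper_width: 33.9
grasp_force: 0.0
```

Request:
play_rows --pt "0.3 0.05 0 0 0 0 0.4" --pt "0.6 0.1 0 0 0 0 0.4" --pt "0.83 0.13 0 0 0 0 0.4"

```text
clock: 4.23
tool_pos: [481.6, -31.3, 405.1]
orientation: [0.0, 0.652, 0.758, 0.0]
contact_force: [0.8, 0.4, -0.0]
gripper_width: 33.7
grasp_force: 0.0
```

Request:
play_rows --pt "0.3 0.05 0 0 0 0 0.4" --pt "0.6 0.1 0 0 0 0 0.4" --pt "0.83 0.13 0 0 0 0 0.4" --pt "0.83 0.13 0 0 0 0 0.4" --pt "0.83 0.13 0 0 0 0 0.4"

```text
clock: 4.65
tool_pos: [482.1, 51.7, 405.0]
orientation: [0.0, 0.651, 0.759, 0.0]
contact_force: [-0.1, -0.8, -0.2]
gripper_width: 34.2
grasp_force: 0.0
```

```bash
python3 - <<'E'
from h import *
s,p,r=pose(); d=snap('wrist','w1')
v=[595.4,149.6,.149,.109,62.4,43.3]
import fit
im=cv2.imread('pics/w1.png')
for o in [(190,2,6),(190,-2,6),(150,1,12),(150,-1,12)]:
    u=proj(d,fit.pt(v,'L',o)); print(u.round(0)); cv2.circle(im,tuple(int(x) for x in u),4,(0,0,255),1)
cv2.imwrite('pics/w1.png',im)
print(p,imaging.look_for('wrist','lid_handle')[:1], (-np.array(d['R']).T@np.array(d['t']).ravel()).round(0))
E
```

```text
[341.  67.]
[339. 182.]
[396.  38.]
[386. 204.]
[482.12024123  51.69684884 404.99666316] [{'at': [582.8, 157.4, 94.8], 'score': 0.57}] [470. 127. 376.]
```

View pics/w1.png

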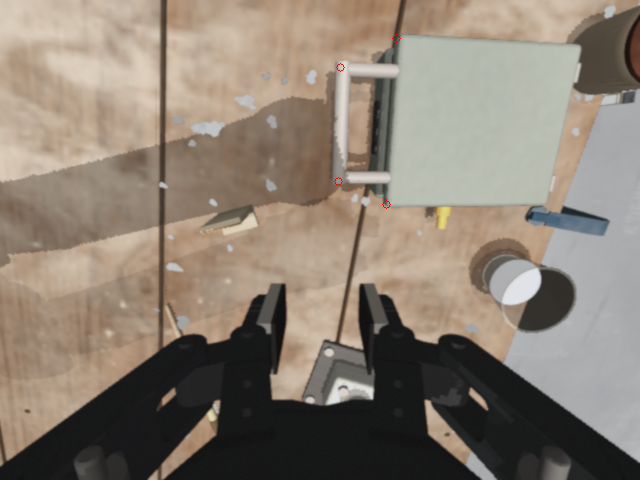

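The wrist view confirms the fit: the bar runs from (343,67) to (340,181) px, about 1.5 mm further in x than predicted. I'll move over it and descend.

Request:
play_rows --pt "0.3 0.05 0 0 0 0 0.33" --pt "0.6 0.1 0 0 0 0 0.33" --pt "0.8 0.15 0 0 0 0 0.33" --pt "0.8 0.15 0.3 0 0 0 0.33" --pt "0.8 0.15 0.6 0 0 0 0.33" --pt "0.8 0.15 0.8 0 0 0 0.33" --pt "0.8 0.15 0.8 0 0 0 0.33" --pt "0.8 0.15 0.8 0 0 0 0.33"

```text
clock: 5.52
tool_pos: [485.2, 130.6, 324.1]
orientation: [-0.001, 0.653, 0.757, -0.001]
contact_force: [-0.1, 0.2, 0.4]
gripper_width: 28.0
grasp_force: 0.0
```

```bash
python3 - <<'E'
from h import *
s,p,r=pose(); d=snap('wrist','w2'); snap('side','s2')
import fit
v=[596.4,149.6,.149,.109,62.4,43.3]
a=cv2.imread('pics/w2.png');b=cv2.imread('pics/s2.png')
for o in [(190,2,6),(190,-2,6)]:
    u=proj(d,fit.pt(v,'L',o)); print(u.round(0)); cv2.circle(a,tuple(int(x) for x in u),4,(0,0,255),1)
a=cv2.resize(a,(480,360)); b=cv2.resize(b[230:390,190:350],(320,360)[:1]+(320,)); b=cv2.copyMakeBorder(b,0,40,0,0,0)
cv2.imwrite('pics/c2.png',np.hstack([a,b])); print(p,s['gripper_width'])
E
```

```text
[323. 186.]
[323. 314.]
[485.16549773 130.63048761 324.09891066] 27.978643253585933
```

View pics/c2.png

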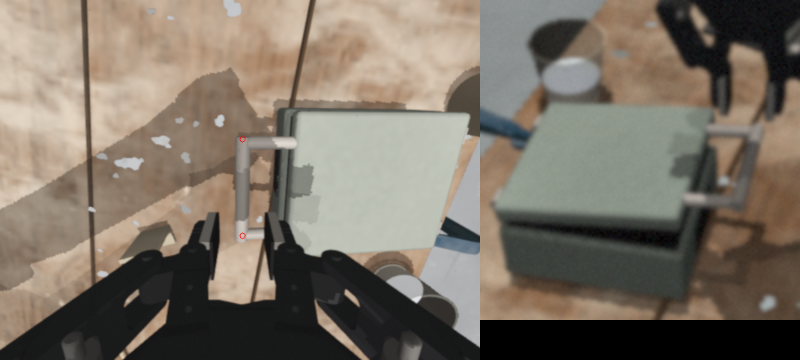

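The wrist view puts the bar at x≈242 of the composite, midway between the fingers at 210 and 275, so it is centred. I'll descend and grip.

Request:
play_rows --pt "0 0 0.2 0 0 0 0.33" --pt "0 0 0.4 0 0 0 0.33" --pt "0 0 0.6 0 0 0 0.33" --pt "0 0 0.72 0 0 0 0.33" --pt "0 0 0.72 0 0 0 0.33" --pt "0 0 0.72 0 0 0 0.0" --pt "0 0 0.72 0 0 0 0" --pt "0 0 0.72 0 0 0 0" --pt "0 0 0.72 0 0 0 0" --squeeze 25

```text
clock: 6.47
tool_pos: [484.9, 131.8, 253.5]
orientation: [0.0, 0.652, 0.758, -0.0]
contact_force: [-4.0, 0.7, 1.8]
gripper_width: 11.1
grasp_force: 24.9
```

Request:
play_rows --pt "0 0.02 -0.11 0 0 0 0" --pt "0 0.05 -0.23 0 0 0 0" --pt "0 0.08 -0.34 0 0 0 0" --pt "0 0.12 -0.45 0 0 0 0" --pt "0 0.17 -0.55 0 0 0 0" --pt "0 0.22 -0.66 0 0 0 0" --pt "0 0.28 -0.755 0 0 0 0" --pt "0 0.344 -0.85 0 0 0 0" --pt "0 0.4 -0.92 0 0 0 0" --pt "0 0.447 -0.98 0 0 0 0" --pt "0 0.447 -0.98 0 0 0 0" --pt "0 0.447 -0.98 0 0 0 0"

```text
clock: 7.47
tool_pos: [529.8, 138.1, 352.2]
orientation: [0.0, 0.652, 0.758, -0.001]
contact_force: [-6.9, -3.0, 7.8]
gripper_width: 10.7
grasp_force: 25.2
```

Request:
play_rows --pt "0 0.07 0.0 0 0 0 0" --pt "0 0.07 -0.07 0 0 0 0" --pt "0 0.14 -0.145 0 0 0 0" --pt "0 0.21 -0.21 0 0 0 0" --pt "0 0.29 -0.27 0 0 0 0" --pt "0 0.36 -0.32 0 0 0 0" --pt "0 0.43 -0.365 0 0 0 0" --pt "0 0.48 -0.4 0 0 0 0" --pt "0 0.54 -0.43 0 0 0 0" --pt "0 0.54 -0.43 0 0 0 0" --pt "0 0.54 -0.43 0 0 0 0"

```text
clock: 8.38
tool_pos: [584.0, 145.7, 396.6]
orientation: [0.001, 0.653, 0.758, -0.0]
contact_force: [-7.1, -5.5, 11.3]
gripper_width: 10.6
grasp_force: 26.6
```

```bash
python3 - <<'E'
from h import *
s,p,r=pose(); print(p,s['contact_force'],s['gripper_width'])
import fit
a=np.array([595.4+1,149.6])
for c in('scene','side'):
    d=snap(c,c+'3'); im=cv2.imread(f'pics/{c}3.png')
    for ang,col in((52,(255,0,0)),(60,(0,0,255)),(68,(0,255,0))):
        for o in [(190,2,6),(190,-2,6),(150,1,12),(150,-1,12)]:
            u=proj(d,fit.pt([596.4,149.6,.149,np.radians(ang),62.4,43.3],'L',o)); cv2.circle(im,tuple(int(round(x)) for x in u),1,col,-1)
    cv2.imwrite(f'pics/{c}3.png',im)
A=cv2.imread('pics/scene3.png')[170:310,120:270]; B=cv2.imread('pics/side3.png')[190:380,180:350]
A=cv2.resize(A,(400,373)); B=cv2.resize(B,(400,373)); cv2.imwrite('pics/c3.png',np.hstack([A,B]))
E
```

```text
[584.01803656 145.72281625 396.57653131] [-7.13504308 -5.50877455 11.33231626] 10.55102215279482
```

View pics/c3.png

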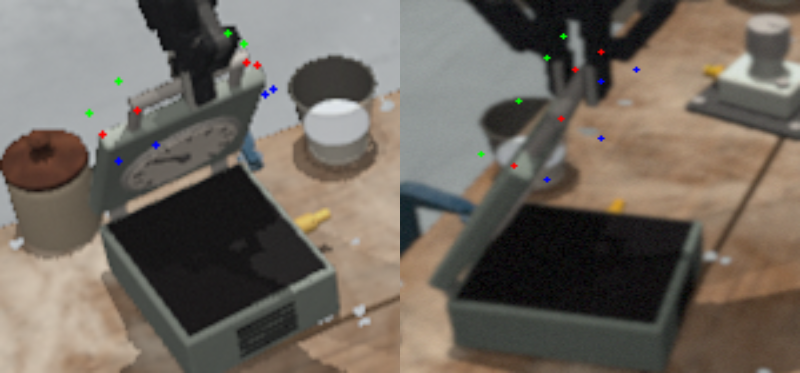

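The 60° markers (red) coincide with the bar ends and lid corners in both views. I'll release the bar and rise.

Request:
play_rows --pt "0 0 0 0 0 0 0.33" --pt "0 0 0 0 0 0 0.33" --pt "0 0 0 0 0 0 0.33" --pt "0 0 0 0 0 0 0.33" --pt "0 0 -0.15 0 0 0 0.33" --pt "0 0 -0.35 0 0 0 0.33" --pt "0 0 -0.6 0 0 0 0.33" --pt "0 0 -0.6 0 0 0 0.33" --pt "0 0 -0.6 0 0 0 0.33" --pt "0 0 -0.6 0 0 0 0.33" --pt "0 0 -0.6 0 0 0 0.33"

```text
clock: 9.5
tool_pos: [582.6, 146.0, 452.7]
orientation: [-0.0, 0.652, 0.758, -0.001]
contact_force: [-0.9, 0.0, -0.2]
gripper_width: 28.5
grasp_force: 0.0
```

```bash
cat > chk.py <<'E'
from h import *
import fit,sys
tag=sys.argv[1]
out=[]
for c,(y0,y1,x0,x1) in (('scene',(170,310,120,270)),('side',(190,380,180,350))):
    d=snap(c,c+tag); im=cv2.imread(f'pics/{c}{tag}.png')
    for ang,col in((52,(255,0,0)),(60,(0,0,255)),(68,(0,255,0))):
        for o in [(190,2,6),(190,-2,6),(150,1,12),(150,-1,12)]:
            u=proj(d,fit.pt([596.4,149.6,.149,np.radians(ang),62.4,43.3],'L',o)); cv2.circle(im,tuple(int(round(x)) for x in u),1,col,-1)
    out.append(cv2.resize(im[y0:y1,x0:x1],(400,373)))
    print([ (np.round(o['at'],1),round(o['score'],2)) for n in('cap_center','bleed_block') for o in imaging.look_for(c,n)[:1]])
    out.append(cv2.resize(im[190:250,310:390] if c=='scene' else im[185:265,295:375],(400,225)))
cv2.imwrite(f'pics/c{tag}.png',np.vstack([np.hstack(out[::2]),np.hstack(out[1::2])]))
E
python3 chk.py 4
```

```text
[(array([ 554.6, -179. ,  102.7]), 0.95), (array([ 540.6, -171.9,   26.9]), 0.72)]
[(array([605.5, 201.4, 187.2]), 0.73), (array([ 556.8, -166.8,   32.6]), 0.84)]
```

View pics/c4.png

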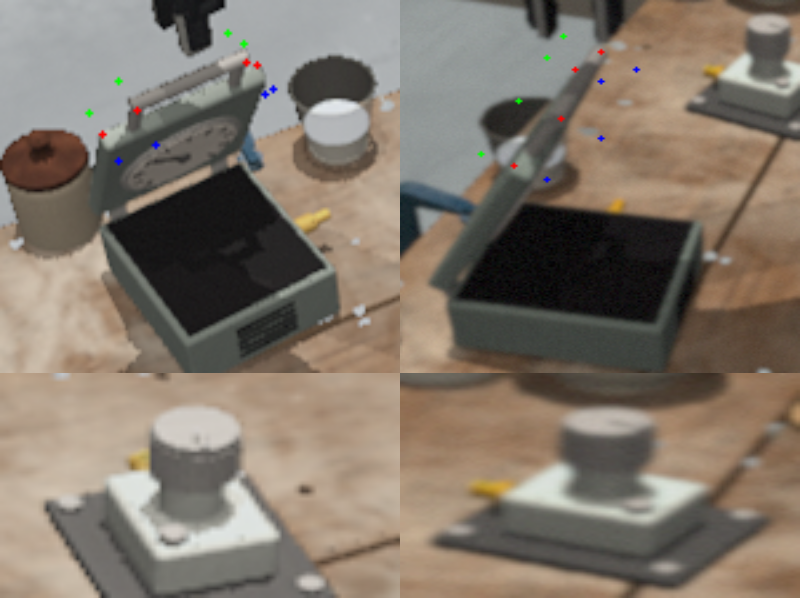

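The lid stays at about 60° and is free. The cap top centre is near (349,205) px in the scene view and (337,203) px in the side view, so I'll triangulate it.

```bash
python3 - <<'E'
from h import *
from scipy.optimize import least_squares
s,p,r=pose(); print(p,np.round(s['joint_pos'],3),r.as_matrix().round(4).tolist())
d={c:imaging.read_camera(c) for c in('scene','side')}
o={'scene':(349.2,204.7),'side':(336.6,203.1)}
f=lambda X:np.concatenate([proj(d[c],X)-o[c] for c in o])
q=least_squares(f,[550,-175,105]); print(q.x,q.fun)
g=lambda X:f([X[0],X[1],105.5]); q=least_squares(g,[550,-175]); print(q.x,q.fun)
E
```

```text
[582.79102204 146.33416229 453.48377582] [ 0.397  0.495 -0.949  1.613  0.419  1.252 -0.479] [[-0.1492, 0.9888, -0.0003], [0.9888, 0.1492, 0.0001], [0.0001, -0.0003, -1.0]]
[ 562.63661075 -185.64661688  100.66238135] [ 0.038469    1.30359505 -0.60200873 -1.10773286]
[ 559.83340191 -181.62690419] [-0.81630739  1.00032846  0.16253311 -1.91034715]
```

Request:
play_rows --pt "-0.33 -0.07 0 0 0 0 0.33" --pt "-0.66 -0.14 0 0 0 0 0.33" --pt "-1 -0.22 0 0 0 0 0.33"

```text
clock: 10.25
tool_pos: [575.7, 44.1, 453.8]
orientation: [0.0, 0.651, 0.759, 0.0]
contact_force: [0.8, -0.8, -0.1]
gripper_width: 27.9
grasp_force: 0.0
```

Request:
play_rows --pt "-0.33 -0.07 0 0 0 0 0.33" --pt "-0.66 -0.14 0 0 0 0 0.33" --pt "-1 -0.22 0 0 0 0 0.5"

```text
clock: 10.5
tool_pos: [568.8, -59.4, 453.9]
orientation: [0.0, 0.652, 0.758, 0.0]
contact_force: [0.5, -0.3, -0.4]
gripper_width: 39.1
grasp_force: 0.0
```

Request:
play_rows --pt "-0.33 -0.07 0.15 0 0 0 0.7" --pt "-0.66 -0.14 0.3 0 0 0 0.7" --pt "-1 -0.22 0.5 0 0 0 0.7" --pt "-1 -0.22 0.5 0 0 0 0.7"

```text
clock: 10.83
tool_pos: [559.8, -169.9, 399.2]
orientation: [-0.002, 0.657, 0.754, -0.003]
contact_force: [-0.8, -0.9, -0.1]
gripper_width: 59.5
grasp_force: 0.0
```

Request:
play_rows --pt "-0.21 -0.06 0 0 0 -0.017 0.7" --pt "-0.21 -0.06 0 0 0 -0.034 0.7" --pt "-0.21 -0.06 0 0 0 -0.05 0.7" --pt "-0.21 -0.06 0 0 0 -0.067 0.7" --pt "-0.21 -0.06 0 0 0 -0.08 0.7" --pt "-0.21 -0.06 0 0 0 -0.08 0.7" --pt "-0.21 -0.06 0 0 0 -0.08 0.7"

```text
clock: 11.42
tool_pos: [559.5, -181.8, 403.7]
orientation: [-0.0, 0.444, 0.896, 0.0]
contact_force: [0.1, 1.3, 0.2]
gripper_width: 59.9
grasp_force: 0.0
```

```bash
python3 - <<'E'
from h import *
s,p,r=pose(); print(p,np.round(s['joint_pos'],3),r.as_matrix().round(4).tolist(),s['gripper_width'],s['moment'])
d=snap('wrist','w5'); im=cv2.imread('pics/w5.png')
for X in ([560,-182,106],[p[0],p[1],106]):
    u=proj(d,X); print(u); cv2.circle(im,tuple(int(x) for x in u),3,(0,0,255) if X[0]==560 else (0,255,0),1)
cv2.imwrite('pics/w5.png',im); print(imaging.look_for('wrist','cap_center')[:1])
E
```

```text
[ 559.49503753 -181.78703508  403.68593045] [ 1.     0.551 -1.004  1.7    0.499  1.172  0.512] [[-0.605, 0.7962, 0.0], [0.7962, 0.605, 0.0004], [0.0003, 0.0003, -1.0]] 59.87789175241913 [-0.02809674 -0.02265731 -0.01236881]
[323.42008477 228.4258123 ]
[323.09524537 227.8818999 ]
[{'at': [557.4, -177.9, 105.1], 'score': 0.93}]
```

View pics/w5.png

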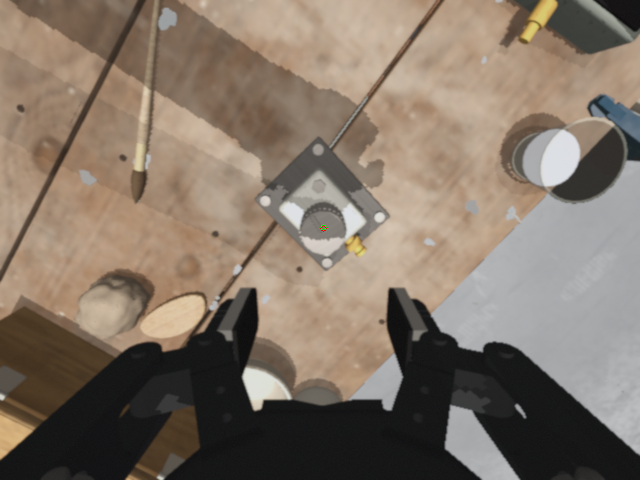

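The cap is centred on the tool axis, at (323,226) px against a predicted (323,228). I'll pre-turn the wrist for range (j7 up to about 1.6), descend and grip.

Request:
play_rows --pt "0 0 0 0 0 -0.018 0.7" --pt "0 0 0 0 0 -0.036 0.7" --pt "0 0 0 0 0 -0.054 0.7" --pt "0 0 0 0 0 -0.072 0.7" --pt "0 0 0 0 0 -0.09 0.7" --pt "0 0 0.2 0 0 -0.108 0.7" --pt "0 0 0.4 0 0 -0.126 0.7" --pt "0 0 0.6 0 0 -0.144 0.7" --pt "0 0 0.8 0 0 -0.162 0.7" --pt "0 0 0.9 0 0 -0.175 0.7" --pt "0 0 0.9 0 0 -0.175 0.7" --pt "0 0 0.9 0 0 -0.175 0.7"

```text
clock: 12.52
tool_pos: [559.5, -181.7, 313.4]
orientation: [-0.0, -0.089, 0.996, 0.0]
contact_force: [0.5, 0.5, 1.4]
gripper_width: 59.3
grasp_force: 0.0
```

```bash
python3 - <<'E'
from h import *
s,p,r=pose(); print(p,np.round(s['joint_pos'],3),r.as_matrix().round(4).tolist())
d=snap('wrist','w6'); im=cv2.imread('pics/w6.png')
for X in ([560,-182,106],[p[0],p[1],106]):
    u=proj(d,X); print(u); cv2.circle(im,tuple(int(x) for x in u),2,(0,0,255) if X[0]==560 else (0,255,0),-1)
cv2.imwrite('pics/w6.png',im[150:450,120:520]); o=imaging.look_for('wrist','cap_center')[:1];print(o)
if o: print(r.as_matrix().T@(np.array(o[0]['at'])-p))
E
```

```text
[ 559.45792804 -181.68760174  313.40232071] [ 1.064  0.778 -1.149  1.774  0.785  1.132  1.402] [[-0.9843, -0.1768, -0.0009], [-0.1768, 0.9843, 0.0009], [0.0007, 0.001, -1.0]]
[321.83864361 272.57081827]
[322.53241635 271.8106423 ]
[{'at': [556.3, -181.8, 107.9], 'score': 0.73}]
[  2.98775161   0.23815456 205.50475806]
```

View pics/w6.png

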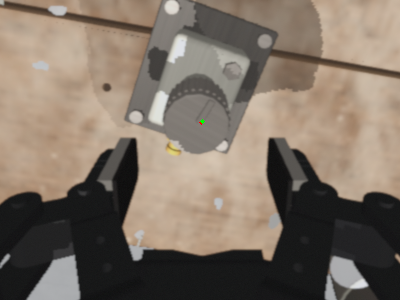

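The wrist crop shows the cap's top face centred at about (197,121) px, 5 px (3 mm) left of the tool-axis marker at (202,122). I'll correct by −3 mm in tool y, descend and grip.

Request:
play_rows --pt "0 -0.03 0.1 0 0 0 0.7" --pt "0 -0.03 0.3 0 0 0 0.7" --pt "0 -0.03 0.5 0 0 0 0.7" --pt "0 -0.03 0.63 0 0 0 0.7" --pt "0 -0.03 0.68 0 0 0 0.7" --pt "0 -0.03 0.68 0 0 0 0.7" --pt "0 -0.03 0.68 0 0 0 0" --pt "0 -0.03 0.68 0 0 0 0" --pt "0 -0.03 0.68 0 0 0 0" --pt "0 -0.03 0.68 0 0 0 0" --pt "0 -0.03 0.68 0 0 0 0" --squeeze 30

```text
clock: 13.53
tool_pos: [560.6, -184.8, 246.8]
orientation: [0.001, -0.09, 0.996, -0.0]
contact_force: [-0.3, -0.3, 4.0]
gripper_width: 37.8
grasp_force: 31.0
```

```bash
cat > st.py <<'E'
from h import *
s,p,r=pose(); print(s['clock'],p.round(1),np.round(s['joint_pos'],3),'F',np.round(s['contact_force'],1),'M',np.round(s['moment'],3),s['gripper_width'],s['grasp_force'],'tau7',s['joint_efforts'][6],'xyaw',np.degrees(np.arctan2(r.as_matrix()[1,0],r.as_matrix()[0,0])))
E
python3 st.py
```

```text
13.5333 [ 560.6 -184.8  246.8] [ 1.02   0.855 -1.068  1.806  0.875  1.039  1.354] F [-0.3 -0.3  4. ] M [-0.012  0.012  0.039] 37.77178363735268 31.023552569342883 tau7 -0.03269529319368303 xyaw -169.62793475478136
```

Request:
play_rows --pt "0 0 0.0 0 0 0.012 0" --pt "0 0 0 0 0 0.024 0" --pt "0 0 0 0 0 0.036 0" --pt "0 0 0.0 0 0 0.048 0" --pt "0 0 0 0 0 0.06 0" --pt "0 0 0 0 0 0.072 0" --pt "0 0 0.005 0 0 0.084 0" --pt "0 0 0.005 0 0 0.096 0"

```text
clock: 14.2
tool_pos: [560.7, -184.1, 246.3]
orientation: [0.001, 0.211, 0.978, 0.0]
contact_force: [0.8, 0.9, 3.7]
gripper_width: 38.1
grasp_force: 31.1
```

```bash
python3 st.py; python3 - <<'E'
from h import *
ims=[]
for c,(y0,x0) in (('scene',(180,305)),('side',(180,290))):
    snap(c,c+'7'); ims.append(cv2.resize(cv2.imread(f'pics/{c}7.png')[y0:y0+70,x0:x0+90],(400,311),interpolation=2))
snap('wrist','w7'); w=cv2.imread('pics/w7.png')[200:440,140:500]; ims.append(cv2.resize(w,(420,280)))
cv2.imwrite('pics/c7.png',np.vstack([np.hstack(ims[:2]),cv2.copyMakeBorder(ims[2],0,0,0,380,0)]))
E
```

```text
14.2 [ 560.7 -184.1  246.3] [ 0.957  0.786 -0.955  1.808  0.774  0.97   0.814] F [0.8 0.9 3.7] M [ 0.3   -0.022  0.057] 38.06486099234689 31.10418051016744 tau7 0.9682329744100571 xyaw 155.65162468008776
```

View pics/c7.png

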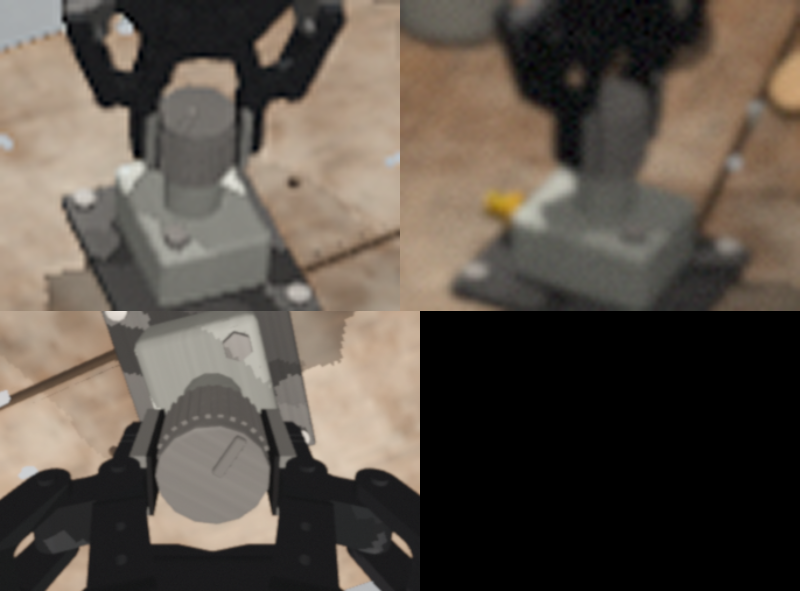

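The cap is gripped centrally, with the rib at (230,455) px in the wrist inset turning along with the gripper. I'll keep turning clockwise.

Request:
play_rows --pt "0 0 0.002 0 0 0.015 0" --pt "0 0 0.003 0 0 0.03 0" --pt "0 0 0.004 0 0 0.045 0" --pt "0 0 0.005 0 0 0.06 0" --pt "0 0 0.006 0 0 0.075 0" --pt "0 0 0.007 0 0 0.09 0" --pt "0 0 0.008 0 0 0.105 0" --pt "0 0 0.009 0 0 0.12 0" --pt "0 0 0.01 0 0 0.135 0" --pt "0 0 0.011 0 0 0.15 0" --pt "0 0 0.012 0 0 0.165 0" --pt "0 0 0.013 0 0 0.18 0" --pt "0 0 0.014 0 0 0.195 0" --pt "0 0 0.015 0 0 0.21 0" --pt "0 0 0.015 0 0 0.21 0"

```text
clock: 15.6
tool_pos: [561.8, -183.4, 245.0]
orientation: [0.001, 0.765, 0.644, 0.002]
contact_force: [4.1, 3.4, 4.8]
gripper_width: 37.6
grasp_force: 31.0
```

```bash
python3 st.py
```

```text
15.6 [ 561.8 -183.4  245. ] [ 0.773  0.664 -0.672  1.813  0.534  0.849 -0.328] F [4.1 3.4 4.8] M [ 0.699 -0.841 -0.041] 37.590817015699024 31.018322256859392 tau7 -1.0672177746891975 xyaw 80.2321663754632
```

Request:
play_rows --pt "0 0 0 0 0 0.008 0" --pt "0 0 0 0 0 0.016 0" --pt "0 0 0.002 0 0 0.024 0" --pt "0 0 0.002 0 0 0.028 0" --pt "0 0 0.002 0 0 0.028 0"

```text
clock: 16.02
tool_pos: [562.0, -183.4, 244.8]
orientation: [0.001, 0.817, 0.576, 0.002]
contact_force: [4.6, 3.6, 5.6]
gripper_width: 38.2
grasp_force: 31.1
```

```bash
python3 st.py
```

```text
16.0167 [ 562.  -183.4  244.8] [ 0.746  0.652 -0.633  1.814  0.502  0.836 -0.475] F [4.6 3.6 5.6] M [ 0.777 -0.86   0.012] 38.20696646260917 31.10894503020714 tau7 -0.31767438165843487 xyaw 70.38328620615383
```

Request:
play_rows --pt "0 0 0 0 0 0.008 0" --pt "0 0 0 0 0 0.016 0" --pt "0 0 0.002 0 0 0.024 0" --pt "0 0 0.002 0 0 0.032 0" --pt "0 0 0.002 0 0 0.032 0"

```text
clock: 16.43
tool_pos: [562.2, -183.5, 244.6]
orientation: [0.001, 0.871, 0.491, 0.003]
contact_force: [6.0, 2.9, 4.7]
gripper_width: 37.9
grasp_force: 31.0
```

```bash
python3 st.py
```

```text
16.4333 [ 562.2 -183.5  244.6] [ 0.712  0.639 -0.586  1.815  0.463  0.823 -0.648] F [6.  2.9 4.7] M [ 0.688 -1.046 -0.046] 37.8581956805607 30.99741429439746 tau7 -0.5028611049056053 xyaw 58.78896257258948
```

Request:
play_rows --pt "0 0 0 0 0 0.008 0" --pt "0 0 0 0 0 0.016 0" --pt "0 0 0.002 0 0 0.024 0" --pt "0 0 0.002 0 0 0.032 0" --pt "0 0 0.002 0 0 0.032 0"

```text
clock: 16.85
tool_pos: [562.3, -183.7, 244.5]
orientation: [0.001, 0.916, 0.401, 0.003]
contact_force: [5.9, 3.5, 4.1]
gripper_width: 38.1
grasp_force: 30.9
```

```bash
python3 st.py
```

```text
16.85 [ 562.3 -183.7  244.5] [ 0.679  0.627 -0.539  1.816  0.425  0.81  -0.819] F [5.9 3.5 4.1] M [ 0.629 -1.168 -0.106] 38.09366356571572 30.943395062349737 tau7 -0.5015701241791248 xyaw 47.264294974390175
```

Request:
play_rows --pt "0 0 0 0 0 0.008 0" --pt "0 0 0 0 0 0.016 0" --pt "0 0 0.002 0 0 0.024 0" --pt "0 0 0.002 0 0 0.032 0" --pt "0 0 0.002 0 0 0.032 0"

```text
clock: 17.27
tool_pos: [562.5, -183.8, 244.3]
orientation: [0.001, 0.952, 0.307, 0.003]
contact_force: [7.5, 2.7, 3.2]
gripper_width: 38.1
grasp_force: 30.9
```

```bash
python3 st.py
```

```text
17.2667 [ 562.5 -183.8  244.3] [ 0.644  0.616 -0.491  1.817  0.387  0.799 -0.99 ] F [7.5 2.7 3.2] M [ 0.485 -1.262 -0.072] 38.127780578473335 30.896208324702457 tau7 -0.499606691300869 xyaw 35.74366950255753
```

Request:
play_rows --pt "0 0 0 0 0 0.008 0" --pt "0 0 0 0 0 0.016 0" --pt "0 0 0.002 0 0 0.024 0" --pt "0 0 0.002 0 0 0.024 0"

```text
clock: 17.6
tool_pos: [562.5, -184.0, 244.1]
orientation: [0.001, 0.972, 0.234, 0.003]
contact_force: [6.5, 2.0, 2.4]
gripper_width: 38.2
grasp_force: 30.9
```

```bash
python3 st.py
```

```text
17.6 [ 562.5 -184.   244.1] [ 0.618  0.608 -0.455  1.818  0.358  0.791 -1.118] F [6.5 2.  2.4] M [ 0.463 -1.29  -0.057] 38.1792285447142 30.8898990356829 tau7 -0.49758218228816986 xyaw 27.09807008368555
```

Request:
play_rows --pt "0 0 0 0 0 0.008 0" --pt "0 0 0 0 0 0.016 0" --pt "0 0 0.002 0 0 0.016 0"

```text
clock: 17.85
tool_pos: [562.6, -184.1, 244.0]
orientation: [0.001, 0.983, 0.185, 0.003]
contact_force: [6.9, 2.6, 5.1]
gripper_width: 38.2
grasp_force: 31.1
```

```bash
python3 st.py
```

```text
17.85 [ 562.6 -184.1  244. ] [ 0.6    0.604 -0.431  1.818  0.339  0.786 -1.203] F [6.9 2.6 5.1] M [ 0.38  -1.154  0.023] 38.20752494640164 31.13319005467929 tau7 -0.5712843686342239 xyaw 21.340305087817484
```

Request:
play_rows --pt "0 0 0 0 0 0.008 0" --pt "0 0 0 0 0 0.016 0" --pt "0 0 0.0 0 0 0.016 0"

```text
clock: 18.1
tool_pos: [561.9, -184.4, 243.9]
orientation: [0.001, 0.991, 0.137, 0.002]
contact_force: [3.9, 0.6, 6.3]
gripper_width: 38.2
grasp_force: 36.5
```

```bash
python3 st.py
```

```text
18.1 [ 561.9 -184.4  243.9] [ 0.582  0.599 -0.407  1.82   0.321  0.783 -1.287] F [3.9 0.6 6.3] M [ 0.208 -0.615  0.735] 38.231778610225646 36.48142369114794 tau7 -1.3187601417303085 xyaw 15.699003924319861
```

Request:
play_rows --pt "0 0 0 0 0 0.008 0" --pt "0 0 0 0 0 0.016 0" --pt "0 0 0.0 0 0 0.016 0"

```text
clock: 18.35
tool_pos: [560.7, -184.6, 243.7]
orientation: [0.001, 0.996, 0.086, 0.001]
contact_force: [-0.0, 0.9, 9.9]
gripper_width: 37.9
grasp_force: 40.0
```

```bash
python3 st.py
```

```text
18.35 [ 560.7 -184.6  243.7] [ 0.564  0.594 -0.382  1.821  0.302  0.782 -1.372] F [-0.   0.9  9.9] M [0.197 0.189 0.869] 37.93954637965035 39.99333645449951 tau7 -1.4135149866342545 xyaw 9.917064477413552
```

The stop is reached: Mz jumped from 0.02 to 0.87 N m from about yaw 20°. I'll hold there, then back off about 96°, which includes about 6° of windup.

Request:
play_rows --pt "0 0 0 0 0 0 0" --pt "0 0 0 0 0 0 0" --pt "0 0 0 0 0 0 0" --pt "0 0 0 0 0 0 0" --pt "0 0 0 0 0 0 0"

```text
clock: 18.77
tool_pos: [560.7, -184.7, 243.7]
orientation: [0.001, 0.996, 0.088, 0.001]
contact_force: [-0.6, 0.7, 9.8]
gripper_width: 38.4
grasp_force: 40.0
```

```bash
python3 st.py; python3 -c "
from h import *
snap('wrist','w8')"
```

```text
18.7667 [ 560.7 -184.7  243.7] [ 0.565  0.594 -0.383  1.821  0.302  0.782 -1.37 ] F [-0.6  0.7  9.8] M [0.298 0.115 0.844] 38.36153482475142 40.00485842116177 tau7 -0.808919258415699 xyaw 10.047978607018733
```

Request:
play_rows --pt "0 0 0 0 0 -0.008 0" --pt "0 0 0 0 0 -0.016 0" --pt "0 0 0 0 0 -0.024 0"

```text
clock: 19.07
tool_pos: [560.7, -184.9, 243.8]
orientation: [0.001, 0.987, 0.162, 0.001]
contact_force: [-0.4, 1.2, 10.6]
gripper_width: 38.3
grasp_force: 40.1
```

```bash
python3 st.py
```

```text
19.0667 [ 560.7 -184.9  243.8] [ 0.593  0.601 -0.419  1.82   0.331  0.788 -1.242] F [-0.4  1.2 10.6] M [ 0.257  0.186 -0.042] 38.267050949997746 40.07297177799046 tau7 -0.5885760672390461 xyaw 18.662415663396136
```

Request:
play_rows --pt "0 0 -0.001 0 0 -0.015 0" --pt "0 0 -0.002 0 0 -0.03 0" --pt "0 0 -0.003 0 0 -0.045 0" --pt "0 0 -0.004 0 0 -0.06 0" --pt "0 0 -0.005 0 0 -0.075 0" --pt "0 0 -0.006 0 0 -0.09 0" --pt "0 0 -0.007 0 0 -0.105 0" --pt "0 0 -0.008 0 0 -0.12 0" --pt "0 0 -0.009 0 0 -0.135 0" --pt "0 0 -0.01 0 0 -0.15 0" --pt "0 0 -0.011 0 0 -0.165 0" --pt "0 0 -0.012 0 0 -0.18 0" --pt "0 0 -0.013 0 0 -0.195 0" --pt "0 0 -0.014 0 0 -0.21 0" --pt "0 0 -0.015 0 0 -0.225 0" --pt "0 0 -0.015 0 0 -0.235 0" --pt "0 0 -0.015 0 0 -0.242 0" --pt "0 0 -0.015 0 0 -0.242 0" --pt "0 0 -0.015 0 0 -0.242 0" --pt "0 0 -0.015 0 0 -0.242 0"

```text
clock: 20.73
tool_pos: [561.8, -185.7, 245.5]
orientation: [0.003, 0.604, 0.797, 0.001]
contact_force: [4.9, -0.9, 5.9]
gripper_width: 37.7
grasp_force: 39.7
```

```bash
python3 st.py; python3 -c "
from h import *
snap('wrist','w9')
f=lambda n:cv2.resize(cv2.imread(f'pics/{n}.png')[310:420,250:400],(260,190))
a=np.hstack([f('w7'),f('w8'),f('w9')])
" ; python3 chk.py 9 >/dev/null; python3 -c "
import cv2,numpy as np
f=lambda n:cv2.resize(cv2.imread(f'pics/{n}.png')[310:420,240:400],(266,183))
a=np.hstack([f('w7'),f('w8'),f('w9')]); b=cv2.imread('pics/c9.png')[:373]
cv2.imwrite('pics/last.png',np.vstack([b,cv2.copyMakeBorder(a,0,0,0,800-a.shape[1],0)]))"
```

```text
20.7333 [ 561.8 -185.7  245.5] [ 0.843  0.701 -0.771  1.81   0.621  0.884  0.054] F [ 4.9 -0.9  5.9] M [-0.301 -0.796  0.109] 37.72669476624593 39.65529188280925 tau7 -0.062175735365599394 xyaw 105.62917643555998
```

View pics/last.png

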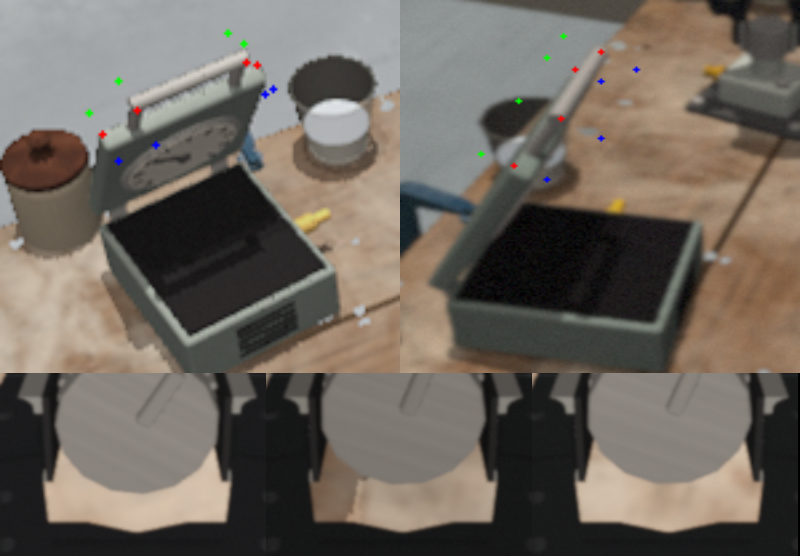

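The lid is still at the 60° markers. The rib's angle relative to the gripper is nearly the same at the stop and now, at about (410,395) and (682,395) px, so the cap followed the back-off by about 90°. I'll hand the job in.

```bash
python3 -c "
from rig import env
print(env.job_done())"
```

```text
the job is handed in; nothing more can be done
None
```

The job is handed in, with no verdict returned: the lid stands at about 60° and is free, and the cap was bottomed out, backed off about a quarter turn and is still held at about 40 N.

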